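Lock up a lino block in the chase with the furniture that fits

TASK

Lock up the lino block that is lying in the steel chase. From the rack choose the one wooden furniture bar that fills the gap between the block's foot and the cam (only a few mm of play for the cam to take up), lay it flat in that gap, parallel to the foot bar and centred on the cam, then swing the cam lever fully home so that the block is held tight against the sprung head strip. Leave the other two bars where they are in the rack.

Things in the scene. Friction and masses are not known exactly. Their poses are not given: they have to be found in the camera images.
- chase: Dark steel lock-up frame lying on the bench, fixed, no floor: 195 x 156 mm, bars 16 mm high. Origin on the bench; +x towards its head (away from the robot). In its frame: side bars' inner faces at y = +-66 mm, foot bar x = -104 to -88 mm, head strip's face x = +60 mm (a block of length L has its foot at x = 60 - L). Wooden side pieces, 15 mm high, flank the block from x = +2 to +58 mm.
- strip (a joint): Sprung steel head strip that backs the block: 0 m when free, grows as the block is pressed against it (to 0.004); some 2 N per mm.
- lever (a joint): Cam lever: 0 to 0.2 rad at the start (open, sticking out over the foot bar towards the robot), 1.95 rad fully home (lying over the foot bar, at its stop); grows clockwise seen from above. Its steel cam disc (z 4 to 16 mm) presses on the middle line y = 0 of the chase: front at chase x = -54 mm when open, -45 mm when home.
- lever_grip (a point): Centre of the upright black handle at the lever's end, 18 mm thick, from z = 24 to 58 mm (this point at 42 mm). It runs on a circle of 66 mm radius about lever_pivot; the lever arm below it reaches up to z = 23 mm.
- lever_pivot (a point): The lever's and cam's vertical axis, at x = -68, y = 0 mm in the chase's frame, at z = 20 mm.
- block_64: Lino block 64 mm long (its x), 60 wide (its y), 23 mm high: plywood with dark grey lino carved with a sailing boat. Origin on its underside at the middle of its head edge; it reaches 64 mm from there to its -x. One of the three blocks (which one varies) lies in the chase, head edge within 2 mm of the head strip; the others lie beside the chase.
- block_74: Lino block 74 mm long (its x), 60 wide (its y), 23 mm high: plywood with dark grey lino carved with a leaf. Origin on its underside at the middle of its head edge; it reaches 74 mm from there to its -x. One of the three blocks (which one varies) lies in the chase, head edge within 2 mm of the head strip; the others lie beside the chase.
- block_84: Lino block 84 mm long (its x), 60 wide (its y), 23 mm high: plywood with dark grey lino carved with hills and a sun. Origin on its underside at the middle of its head edge; it reaches 84 mm from there to its -x. One of the three blocks (which one varies) lies in the chase, head edge within 2 mm of the head strip; the others lie beside the chase.
- rack: Low wooden furniture rack, fixed: 223 mm wide (its y), 62 mm deep, 40 mm high, open at the front, which faces its -x (towards the robot). Three pigeonholes with centres at y = -72, 0, +72 mm, each 65 mm wide, without floor; the roof's underside is 27 mm above the bench. Origin on the bench; front edge at x = -28 mm, inside of the back at x = +28 mm.
- furniture_narrow: Plain pale wooden furniture bar, 66 mm long (its x), 24 mm wide (its y), 18 mm high; origin at the centre of its underside. At the start it lies flat on the bench in one of the rack's pigeonholes (which one varies), 30 to 36 mm of its length sticking out of the mouth; it can be drawn straight out.
- furniture_medium: Plain pale wooden furniture bar, 66 mm long (its x), 34 mm wide (its y), 18 mm high; origin at the centre of its underside. At the start it lies flat on the bench in one of the rack's pigeonholes (which one varies), 30 to 36 mm of its length sticking out of the mouth; it can be drawn straight out.
- furniture_wide: Plain pale wooden furniture bar, 66 mm long (its x), 44 mm wide (its y), 18 mm high; origin at the centre of its underside. At the start it lies flat on the bench in one of the rack's pigeonholes (which one varies), 30 to 36 mm of its length sticking out of the mouth; it can be drawn straight out.
Mind the look-alikes: they are no part of the job. Leave any blue or red look-alike of the furniture_wide alone.

How it is judged (in metres and radians):
At the end, for the whole second after the job is handed in: Lever home (over 1.8 rad), head strip pressed back over 0.8 mm, the block still in its place (8 mm); the bar that fits (wide for block 64, medium for 74, narrow for 84) flat and at rest between block and cam, parallel within 0.08 rad, 20 mm of centre; other two bars moved under 20 mm (value of joint lever above 1.8 rad and value of joint strip above 0.0008 m and ((x of block_64 in the frame of chase between 0.054 and 0.068 m and y of block_64 in the frame of chase between -0.008 and 0.008 m and x of furniture_wide in the frame of chase between -0.0315 and -0.0175 m and y of furniture_wide in the frame of chase between -0.02 and 0.02 m and height (world z) of furniture_wide below 0.021 m and angle between the x axis of furniture_wide and the y axis of chase, either way round below 0.08 rad and angle between the z axis of furniture_wide and the z axis of chase, either way round below 0.08 rad and linear speed of each of furniture_wide, block_64 below 0.01 m/s and distance of each of furniture_medium, furniture_narrow from where it was at the start of the episode below 0.02 m) or (x of block_74 in the frame of chase between 0.054 and 0.068 m and y of block_74 in the frame of chase between -0.008 and 0.008 m and x of furniture_medium in the frame of chase between -0.0365 and -0.0225 m and y of furniture_medium in the frame of chase between -0.02 and 0.02 m and height (world z) of furniture_medium below 0.021 m and angle between the x axis of furniture_medium and the y axis of chase, either way round below 0.08 rad and angle between the z axis of furniture_medium and the z axis of chase, either way round below 0.08 rad and linear speed of each of furniture_medium, block_74 below 0.01 m/s and distance of each of furniture_wide, furniture_narrow from where it was at the start of the episode below 0.02 m) or (x of block_84 in the frame of chase between 0.054 and 0.068 m and y of block_84 in the frame of chase between -0.008 and 0.008 m and x of furniture_narrow in the frame of chase between -0.0415 and -0.0275 m and y of furniture_narrow in the frame of chase between -0.02 and 0.02 m and height (world z) of furniture_narrow below 0.021 m and angle between the x axis of furniture_narrow and the y axis of chase, either way round below 0.08 rad and angle between the z axis of furniture_narrow and the z axis of chase, either way round below 0.08 rad and linear speed of each of furniture_narrow, block_84 below 0.01 m/s and distance of each of furniture_wide, furniture_medium from where it was at the start of the episode below 0.02 m))); the robot touches nothing.
It also fails if it takes over 64 s, if anything falls off the work surface, if the arm or the gripper's body presses on something with over 40 N, if the wrist force passes 120 N, or if a joint passes its speed limit or range.

ROBOT

A 6-joint arm with a two-finger parallel gripper is mounted at the origin on a cart in front of the work surface, level with it; the furniture and walls round the work are solid. World frame = base frame: x ahead of the robot, y to its left, z up, the work surface at z = 0. Lengths are in m, angles in degrees, forces in N, time in s.
With the tool pointing down it reaches from about 0.325 to 0.9 m from the base axis. Payload 6.1 kg.
Tool frame: the origin (TCP) lies midway between the tips of the shut fingers; the grasp point (between the pads) lies arm.tcp_to_grasp behind it (arm.tcp_to_grasp is the distance from the TCP to the grasp point, in m); z points along the fingers, x is the direction in which the jaws open and shut, and the axes are right-handed (so a half turn about z gives the same grasp; the last joint's range is limited). The gripper opens to 85 mm and grips with 20 to 120 N. Pads are 22 mm wide; open, the fingers measure 114 mm over their backs; the gripper's body (76 mm by 85 mm) begins 54 mm behind the grasp point. The pads swing forward as they close: fully open they stand 13 mm farther back than shut.
Start: joints at [-71.912, 12.628, 87.462, -0, 79.91, -7.225], TCP at [0.267, -0.565, 0.231] pointing down, gripper open.
Joint ranges: [-170.65, 170.65], [-52.31, 119.04], [5.05, 147.46], [-71.25, 251.25], [11.57, 151.72], [-153.62, 153.62]. Speed limits (degrees/s): [147.25, 147.25, 172.46, 180, 180, 180].

INTERFACE

Orientations are given as a 3x3 rotation matrix whose columns are the frame's x, y, z axes.
In Python, from plant import arm gives the robot as it stands.
- The arm moves only by the tool jog_arm, never from a script. Its argument "steps" is a list of rows, each an object of numbers: "fingers": the finger opening in m, from 0 to 0.0854; "tx", "ty", "tz": the shift along the world's x, y, z in m; "rx", "ry", "rz": the turn, a rotation vector about the world's x, y, z in rad. In form: [{"fingers": .., "tx": .., "ty": .., "tz": .., "rx": .., "ry": .., "rz": ..}, ...]. A call has exactly 8 rows; each row shifts and turns the commanded pose from where the row before left it; what a row does not reach is not made up. A row lasts 1/12 s, in which the tool goes at most 41.7 mm and 7.16 degrees, less where a joint would pass 70% of its speed; a pose out of reach is approached as far as the arm can. A call with a gripper value outside its range is refused whole. The fingers move at their own pace and stop on an object; the grip force is fixed at half the most. Time passes only in rows, so rows that do not move let the fingers close, or fill a call up. It gives the time, the measured TCP pose, the force and the opening at its end, in the units of the state.
- arm.read_state(): the state, without advancing time (a new reading comes with each control period).
- arm.camera(name): name is "scene" or "top"; returns a dict with "frame" (420x560x3 uint8, blue, green, red), "fov_y" (degrees; the focal length in pixels is half the picture's height over the tangent of half this angle, whatever the lens; pixels are square), "cx", "cy" (the principal point, pixels), "k1" (the pictures are not rectified: a ray, as slopes to the right and down, at radius r is drawn at 1 + k1 r^2 times it, then the intrinsics apply), "view" (4x4, takes a point from world to camera coordinates). Camera axes: x right, y down, z forward; pixel columns grow to the right and rows downward; lengths in m; the calibration is good to about 2 mm. A picture is of the moment at which its call begins. There is no depth.
- arm.hand_in(): hands the job in, once; it reports no verdict.
The state is a dict: "time": time; "joints": joint angles; "dq": joint speeds; "joint_efforts": joint torques, N m; "ee_pos": TCP position; "tcp_rot": TCP orientation; "force": force on the tool from outside, world axes, zero at the start; "wrist_torque": the same for the moment, N m; "gripper_width": opening from 0.0 (shut) to 1.0 (fully open).
Only numpy, scipy, OpenCV 4.12 (cv2) and the standard library are available. Lean on these libraries where they do the work, as an engineer would, in place of code of your own. Each camera call takes 0.05 s, during which the arm holds its last target. There are 200 camera calls.

## Working session

There is one attempt and no reset: what is moved stays moved. The work goes in short steps, Python scripts to look and compute and a tool call to move; the robot and the scene stay as the last step left them, time stands still between calls to the robot, and variables do not carry over. Pictures are saved under pics/ and viewed, about 8 in all and at most 12, crops included, and the job is handed in when it is done.

Besides the shell and the picture viewer there is one more tool, called after "Request:" in YAML: its name, and indented under it one key for each argument. jog_arm: Moves the arm, as the interface text tells. Its arguments: {"type":"object","properties":{"steps":{"type":"array","items":{"type":"object","properties":{"fingers":{"type":"number"},"tx":{"type":"number"},"ty":{"type":"number"},"tz":{"type":"number"},"rx":{"type":"number"},"ry":{"type":"number"},"rz":{"type":"number"}}}}},"required":["steps"]}

```bash
mkdir -p pics; cat > h.py <<'E'
import numpy as np, cv2
from plant import arm
def cam(n):
    c=arm.camera(n); h=c["frame"].shape[0]; f=h/2/np.tan(np.radians(c["fov_y"]/2))
    c["f"]=f; c["view"]=np.array(c["view"]); return c
def world(c,u,v,z):
    x,y=(u-c["cx"])/c["f"],(v-c["cy"])/c["f"]; a,b=x,y
    for _ in range(30):
        s=1+c["k1"]*(a*a+b*b); a,b=x/s,y/s
    R,t=c["view"][:3,:3],c["view"][:3,3]; o=-R.T@t; d=R.T@np.array([a,b,1])
    return o+d*(z-o[2])/d[2]
def pix(c,p):
    q=c["view"][:3,:3]@np.array(p,float)+c["view"][:3,3]; a,b=q[:2]/q[2]; s=1+c["k1"]*(a*a+b*b)
    return np.array([a*s*c["f"]+c["cx"],b*s*c["f"]+c["cy"]])
E
python3 - <<'E'
from h import *
for n in("top","scene"):
    c=cam(n); cv2.imwrite(f"pics/{n}0.png",cv2.resize(c["frame"],(800,600),interpolation=cv2.INTER_CUBIC)); print(n,c["f"],c["cx"],c["cy"],c["k1"],c["view"].round(3).tolist())
    np.savez(n+"0.npz",**{k:c[k] for k in("frame","f","cx","cy","k1","view")})
s=arm.read_state();print(s,arm.tcp_to_grasp)
E
```

```text
top 460.4707136702357 285.296439736821 219.9814272902876 -0.14790940477284317 [[-0.026, -1.0, 0.002, -0.114], [-0.997, 0.026, -0.072, 0.572], [0.071, -0.004, -0.997, 1.445], [0.0, 0.0, 0.0, 1.0]]
scene 404.90549177293343 280.44228853588794 210.26379254756608 -0.028648066337916986 [[0.714, -0.7, 0.015, -0.486], [-0.299, -0.324, -0.897, 0.183], [0.633, 0.636, -0.441, 0.703], [0.0, 0.0, 0.0, 1.0]]
{'time': 0.1, 'joints': array([-7.19110896e+01,  1.26702669e+01,  8.75201130e+01,  2.97906101e-05,
        7.99108783e+01, -7.22526829e+00]), 'dq': array([-0.00221524, -0.02994479, -0.19673045, -0.04012959,  0.00705338,
        0.05967397]), 'joint_efforts': array([ 6.09043600e-04, -4.98245037e+01, -3.90545475e+01, -3.19804531e-04,
        5.68912248e-03,  1.29041797e-05]), 'ee_pos': array([ 0.26705924, -0.56445782,  0.23030523]), 'tcp_rot': array([[ 4.27581016e-01, -9.03976866e-01, -5.48242940e-04],
       [-9.03975332e-01, -4.27581310e-01,  1.68010010e-03],
       [-1.75319006e-03, -2.22780815e-04, -9.99998438e-01]]), 'force': array([0.87802113, 0.39715574, 0.32746135]), 'wrist_torque': array([0.02773894, 0.01705675, 0.00918681]), 'gripper_width': 0.9980138110207284} 0.0187
```

View pics/top0.png

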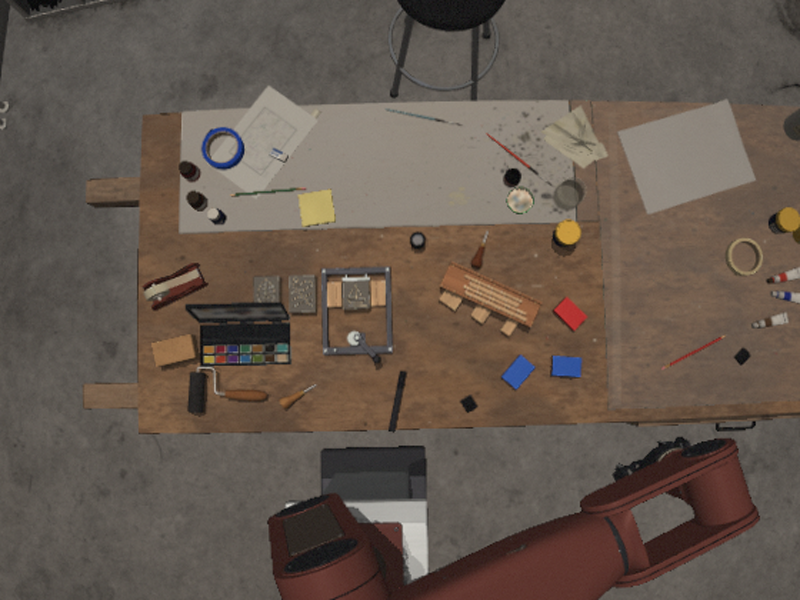

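View pics/scene0.png

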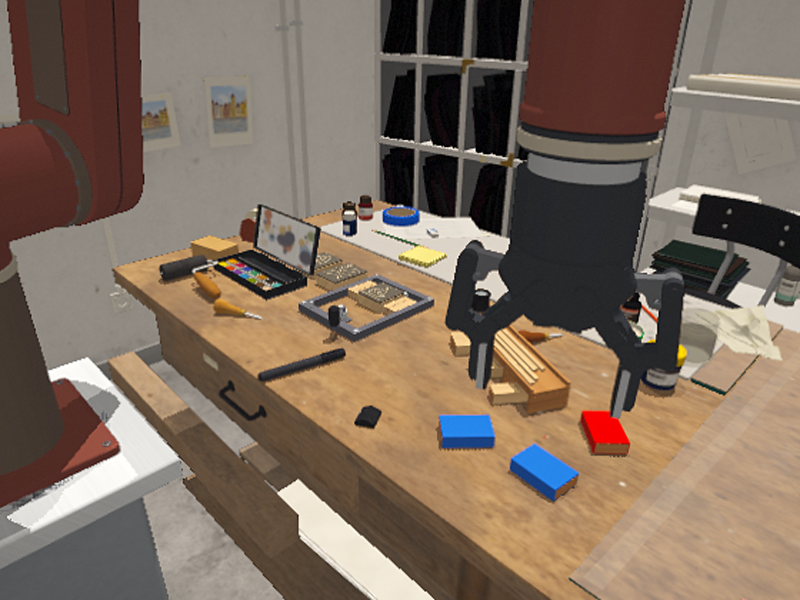

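```bash
python3 - <<'E'
from h import *
c=dict(np.load("top0.npz")); f=c["frame"]
a=cv2.resize(f[175:265,170:285],(0,0),fx=6.9,fy=6.9,interpolation=cv2.INTER_CUBIC)
cv2.imwrite("pics/c1.png",a[:600,:800])
b=cv2.resize(f[175:245,295:390],(0,0),fx=8,fy=8,interpolation=cv2.INTER_CUBIC); cv2.imwrite("pics/c2.png",b)
E
```

```text
(no output)
```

View pics/c1.png

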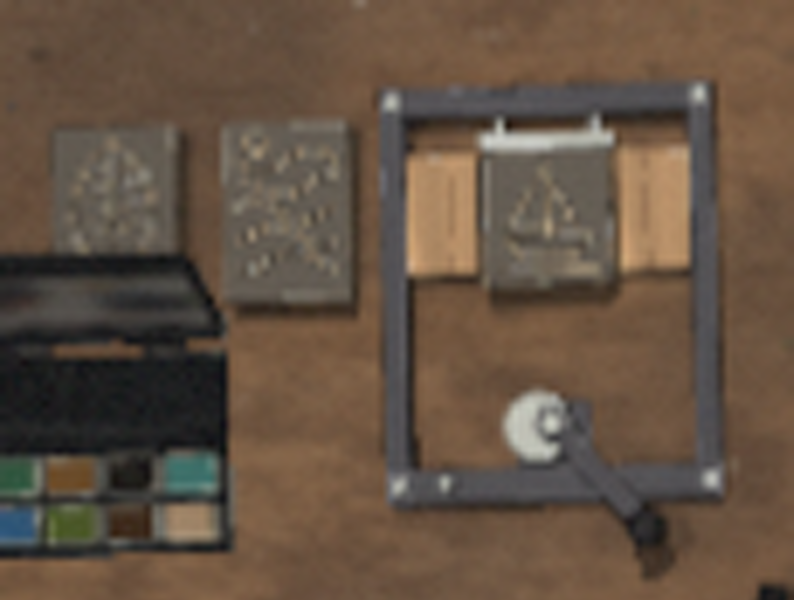

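View pics/c2.png

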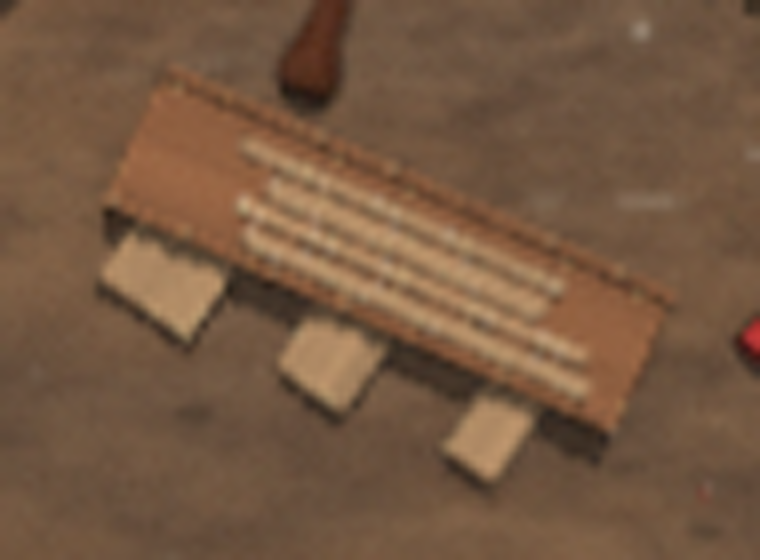

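The chase holds the sailing-boat block (64), so I need the wide bar. It lies in the rack's left pigeonhole, with its front corner at about (187,335) in crop c2. The lever handle is at about (648,525) in crop c1. Next I fit the poses.

```bash
cat > fit.py <<'E'
from h import *
from scipy.optimize import least_squares
c=dict(np.load("top0.npz"))
def T(p,l):
    x,y,a=p; l=np.array(l,float); return np.c_[x+np.cos(a)*l[:,0]-np.sin(a)*l[:,1], y+np.sin(a)*l[:,0]+np.cos(a)*l[:,1], l[:,2]]
def fit(l,px,p0):
    r=lambda p:(np.array([pix(c,q) for q in T(p,l)])-px).ravel()
    s=least_squares(r,p0,x_scale=[.01,.01,.1]); print(s.x.round(4),"deg",np.degrees(s.x[2]).round(2),"res px",r(s.x).reshape(-1,2).round(2).tolist()); return s.x
C1=lambda a:(np.array(a)+.5)/6.9-.5+[170,175]
C2=lambda a:(np.array(a)+.5)/8-.5+[295,175]
E
python3 - <<'E'
from fit import *
ch=fit([[.091,.078,.016],[.091,-.078,.016],[-.104,-.078,.016],[-.104,.078,.016]],C1([[380,90],[712,82],[722,493],[392,507]]),[.6,0,0])
g=world(c,*C1([648,525]),.058); pv=T(ch,[[-.068,0,.02]])[0]; d=(g-pv)[:2]
print("grip",g,"piv",pv,np.hypot(*d),np.degrees(np.arctan2(d[1],d[0])-ch[2]))
rk=fit([[-.028,.1115,.04],[-.028,-.1115,.04],[.034,-.1115,.04],[.034,.1115,.04]],C2([[105,205],[612,432],[672,302],[172,70]]),[.55,-.3,0])
for n,w,P in(("wide",.022,[[99,275],[187,335],[230,282]]),("med",.017,[[279,360],[340,409],[387,352]]),("nar",.012,[[444,450],[490,479],[537,415]])):
    W=np.array([world(c,*C2(q),.018) for q in P]); print(n,W.round(4).tolist(),"front len",np.linalg.norm(W[1]-W[0]).round(4))
    e=W[1]-W[0]; print(" yaw front",np.degrees(np.arctan2(e[1],e[0]))+90, "yaw side",np.degrees(np.arctan2(*(W[2]-W[1])[1::-1])))
    e2=(W[0]+W[1])/2; L=T([0,0,0],[[0,0,0]]); a=-rk[2]; dd=e2[:2]-rk[:2]; print(" front mid in rack",[np.cos(a)*dd[0]-np.sin(a)*dd[1],np.sin(a)*dd[0]+np.cos(a)*dd[1]])
im=cv2.resize(c["frame"],(0,0),fx=8,fy=8,interpolation=cv2.INTER_CUBIC)
E
```

```text
[ 0.5886 -0.015   0.0062] deg 0.36 res px [[-0.16, -0.11], [0.11, -0.59], [0.55, 0.59], [-0.5, 0.1]]
grip [ 0.47291871 -0.05940836  0.058     ] piv [ 0.52063319 -0.0154638   0.02      ] 0.06486752831133548 -137.71221372243625
[ 0.604  -0.3127 -0.4565] deg -26.16 res px [[-0.44, 0.06], [0.43, 1.1], [0.76, -0.44], [-0.73, -0.74]]
wide [[0.6026, -0.1996, 0.018], [0.5776, -0.234, 0.018], [0.5984, -0.2519, 0.018]] front len 0.0425
 yaw front -35.9373789325075 yaw side -40.70807111929994
 front mid in rack [np.float64(-0.054716456273896145), np.float64(0.07995367395047129)]
med [[0.5667, -0.2705, 0.018], [0.5464, -0.2942, 0.018], [0.5687, -0.3139, 0.018]] front len 0.0312
 yaw front -40.42012350560074 yaw side -41.36951283272883
 front mid in rack [np.float64(-0.0559419420752101), np.float64(0.006288006943651465)]
nar [[0.5289, -0.3354, 0.018], [0.5168, -0.3535, 0.018], [0.5419, -0.3733, 0.018]] front len 0.0217
 yaw front -33.78902880593053 yaw side -38.39847141054156
 front mid in rack [np.float64(-0.058812274031428705), np.float64(-0.06427041338347314)]
```

Request:
jog_arm:
  steps:
    - {"fingers": 0.06,"tx": 0.028,"ty": 0.028,"tz": 0,"rx": 0,"ry": 0,"rz": -0.12}
    - {"fingers": 0.06,"tx": 0.028,"ty": 0.028,"tz": 0,"rx": 0,"ry": 0,"rz": -0.12}
    - {"fingers": 0.06,"tx": 0.028,"ty": 0.028,"tz": 0,"rx": 0,"ry": 0,"rz": -0.12}
    - {"fingers": 0.06,"tx": 0.028,"ty": 0.028,"tz": 0,"rx": 0,"ry": 0,"rz": -0.12}
    - {"fingers": 0.06,"tx": 0.028,"ty": 0.028,"tz": 0,"rx": 0,"ry": 0,"rz": -0.12}
    - {"fingers": 0.06,"tx": 0.028,"ty": 0.028,"tz": 0,"rx": 0,"ry": 0,"rz": -0.12}
    - {"fingers": 0.06,"tx": 0.028,"ty": 0.028,"tz": 0,"rx": 0,"ry": 0,"rz": -0.12}
    - {"fingers": 0.06,"tx": 0.028,"ty": 0.028,"tz": 0,"rx": 0,"ry": 0,"rz": -0.12}

```text
time: 0.77
ee_pos: [0.4895, -0.342, 0.2309]
tcp_rot: [[-0.491, -0.871, -0.0], [-0.871, 0.491, 0.0], [-0.0, 0.001, -1.0]]
force: [0.2, -0.7, -0.2]
gripper_width: 0.705
```

Request:
jog_arm:
  steps:
    - {"fingers": 0.06,"tx": 0.0273,"ty": 0.0288,"rz": -0.035}
    - {"fingers": 0.06,"tx": 0.0273,"ty": 0.0288,"rz": -0.035}
    - {"fingers": 0.06,"tx": 0.0273,"ty": 0.0288,"rz": -0.035}
    - {"fingers": 0.06,"tx": 0.0273,"ty": 0.0288,"rz": -0.035}
    - {"fingers": 0.06,"tz": -0.04}
    - {"fingers": 0.06,"tz": -0.04}
    - {"fingers": 0.06,"tz": -0.04}
    - {"fingers": 0.06,"tz": -0.04}

```text
$.steps[0]: bad value
```

```bash
python3 - <<'E'
from h import *
s=arm.read_state();p=s["ee_pos"];print(p,s["tcp_rot"].round(3).tolist(),s["gripper_width"])
c=cam("scene"); u,v=pix(c,[.6,-.225,.02]).astype(int);print(u,v)
x=max(u-60,0);y=max(v-50,0)
cv2.imwrite("pics/s1.png",cv2.resize(c["frame"][y:y+85,x:x+115],(0,0),fx=6.9,fy=6.9,interpolation=cv2.INTER_CUBIC)[:600,:800])
E
```

```text
[ 0.48954662 -0.3419646   0.23089348] [[-0.491, -0.871, -0.0], [-0.871, 0.491, 0.0], [-0.0, 0.001, -1.0]] 0.7045883396301
324 235
```

View pics/s1.png

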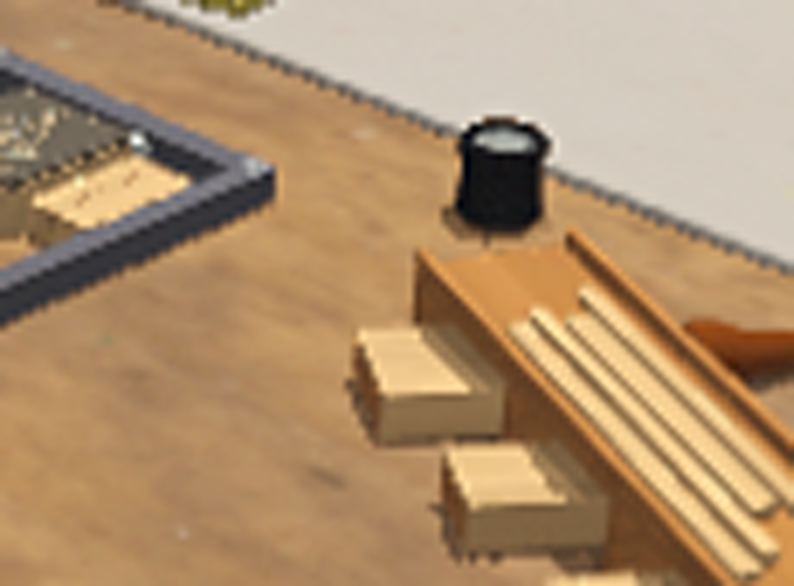

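The scene view shows the wide bar's top corners at crop pixels (357,333), (382,397) and (503,398). I cross-check them against the top camera.

```bash
python3 - <<'E'
from h import *
c=dict(np.load("scene0.npz"))
for q in([357,333],[382,397],[503,398]): print(world(c,*((np.array(q)+.5)/6.9-.5+[264,185]),.018).round(4))
E
```

```text
[ 0.5978 -0.2003  0.018 ]
[ 0.5717 -0.2339  0.018 ]
[ 0.6001 -0.2613  0.018 ]
```

Request:
jog_arm:
  steps:
    - {"fingers": 0.06,"tx": 0.027,"ty": 0.0288,"tz": 0,"rx": 0,"ry": 0,"rz": -0.035}
    - {"fingers": 0.06,"tx": 0.027,"ty": 0.0288,"tz": 0,"rx": 0,"ry": 0,"rz": -0.035}
    - {"fingers": 0.06,"tx": 0.027,"ty": 0.0288,"tz": 0,"rx": 0,"ry": 0,"rz": -0.035}
    - {"fingers": 0.06,"tx": 0.027,"ty": 0.0288,"tz": 0,"rx": 0,"ry": 0,"rz": -0.035}
    - {"fingers": 0.06,"tx": 0,"ty": 0,"tz": -0.04,"rx": 0,"ry": 0,"rz": 0}
    - {"fingers": 0.06,"tx": 0,"ty": 0,"tz": -0.04,"rx": 0,"ry": 0,"rz": 0}
    - {"fingers": 0.06,"tx": 0,"ty": 0,"tz": -0.04,"rx": 0,"ry": 0,"rz": 0}
    - {"fingers": 0.06,"tx": 0,"ty": 0,"tz": -0.04,"rx": 0,"ry": 0,"rz": 0}

```text
time: 1.48
ee_pos: [0.5965, -0.228, 0.0694]
tcp_rot: [[-0.601, -0.799, -0.0], [-0.799, 0.601, -0.0], [0.0, 0.0, -1.0]]
force: [0.3, -0.4, -0.6]
gripper_width: 0.704
```

Request:
jog_arm:
  steps:
    - {"fingers": 0.06,"tx": 0.001,"ty": 0.003,"tz": -0.02,"rx": 0,"ry": 0,"rz": 0}
    - {"fingers": 0.06,"tx": 0,"ty": 0,"tz": -0.02,"rx": 0,"ry": 0,"rz": 0}
    - {"fingers": 0.06,"tx": 0,"ty": 0,"tz": -0.015,"rx": 0,"ry": 0,"rz": 0}
    - {"fingers": 0.06,"tx": 0,"ty": 0,"tz": -0.01,"rx": 0,"ry": 0,"rz": 0}
    - {"fingers": 0.06,"tx": 0,"ty": 0,"tz": 0,"rx": 0,"ry": 0,"rz": 0}
    - {"fingers": 0.03,"tx": 0,"ty": 0,"tz": 0,"rx": 0,"ry": 0,"rz": 0}
    - {"fingers": 0.03,"tx": 0,"ty": 0,"tz": 0,"rx": 0,"ry": 0,"rz": 0}
    - {"fingers": 0.03,"tx": 0,"ty": 0,"tz": 0,"rx": 0,"ry": 0,"rz": 0}

```text
time: 2.15
ee_pos: [0.598, -0.2255, 0.0075]
tcp_rot: [[-0.603, -0.798, 0.001], [-0.798, 0.603, -0.0], [-0.0, -0.001, -1.0]]
force: [-2.2, 2.7, 0.6]
gripper_width: 0.495
```

Request:
jog_arm:
  steps:
    - {"fingers": 0.03,"tx": 0,"ty": 0,"tz": 0,"rx": 0,"ry": 0,"rz": 0}
    - {"fingers": 0.03,"tx": -0.008,"ty": 0.006,"tz": 0,"rx": 0,"ry": 0,"rz": 0}
    - {"fingers": 0.03,"tx": -0.008,"ty": 0.006,"tz": 0,"rx": 0,"ry": 0,"rz": 0}
    - {"fingers": 0.03,"tx": -0.008,"ty": 0.006,"tz": 0,"rx": 0,"ry": 0,"rz": 0}
    - {"fingers": 0.03,"tx": -0.008,"ty": 0.006,"tz": 0,"rx": 0,"ry": 0,"rz": 0}
    - {"fingers": 0.03,"tx": -0.008,"ty": 0.006,"tz": 0,"rx": 0,"ry": 0,"rz": 0}
    - {"fingers": 0.03,"tx": -0.008,"ty": 0.006,"tz": 0,"rx": 0,"ry": 0,"rz": 0}
    - {"fingers": 0.03,"tx": -0.008,"ty": 0.006,"tz": 0,"rx": 0,"ry": 0,"rz": 0}

```text
time: 2.82
ee_pos: [0.5427, -0.1842, 0.0077]
tcp_rot: [[-0.603, -0.798, 0.003], [-0.798, 0.603, -0.002], [-0.0, -0.004, -1.0]]
force: [0.9, -0.2, -1.1]
gripper_width: 0.491
```

Request:
jog_arm:
  steps:
    - {"fingers": 0.03,"tx": -0.01,"ty": 0.0075,"tz": 0,"rx": 0,"ry": 0,"rz": 0}
    - {"fingers": 0.03,"tx": -0.01,"ty": 0.0075,"tz": 0,"rx": 0,"ry": 0,"rz": 0}
    - {"fingers": 0.03,"tx": 0,"ty": 0,"tz": 0,"rx": 0,"ry": 0,"rz": 0}
    - {"fingers": 0.085,"tx": 0,"ty": 0,"tz": 0,"rx": 0,"ry": 0,"rz": 0}
    - {"fingers": 0.085,"tx": 0,"ty": 0,"tz": 0,"rx": 0,"ry": 0,"rz": 0}
    - {"fingers": 0.085,"tx": 0,"ty": 0,"tz": 0.03,"rx": 0,"ry": 0,"rz": 0}
    - {"fingers": 0.085,"tx": 0,"ty": 0,"tz": 0.03,"rx": 0,"ry": 0,"rz": 0}
    - {"fingers": 0.085,"tx": 0,"ty": 0,"tz": 0.02,"rx": 0,"ry": 0,"rz": 0.12}

```text
time: 3.48
ee_pos: [0.5233, -0.1696, 0.089]
tcp_rot: [[-0.504, -0.864, 0.003], [-0.864, 0.504, -0.001], [-0.0, -0.003, -1.0]]
force: [0.0, -0.9, -0.2]
gripper_width: 0.994
```

Request:
jog_arm:
  steps:
    - {"fingers": 0.085,"tx": 0.002,"ty": -0.0015,"tz": 0.005,"rx": 0,"ry": 0,"rz": 0.121}
    - {"fingers": 0.085,"tx": 0.002,"ty": -0.0015,"tz": 0.005,"rx": 0,"ry": 0,"rz": 0.121}
    - {"fingers": 0.085,"tx": 0.002,"ty": -0.0015,"tz": 0,"rx": 0,"ry": 0,"rz": 0.121}
    - {"fingers": 0.085,"tx": 0.002,"ty": -0.0015,"tz": 0,"rx": 0,"ry": 0,"rz": 0.121}
    - {"fingers": 0.085,"tx": 0.002,"ty": -0.0015,"tz": 0,"rx": 0,"ry": 0,"rz": 0.121}
    - {"fingers": 0.085,"tx": 0.002,"ty": -0.0015,"tz": 0,"rx": 0,"ry": 0,"rz": 0.121}
    - {"fingers": 0.085,"tx": 0.002,"ty": -0.0015,"tz": 0,"rx": 0,"ry": 0,"rz": 0.121}
    - {"fingers": 0.085,"tx": 0.002,"ty": -0.0015,"tz": 0,"rx": 0,"ry": 0,"rz": 0.121}

```text
time: 4.15
ee_pos: [0.5386, -0.1813, 0.0967]
tcp_rot: [[0.432, -0.902, 0.001], [-0.902, -0.432, -0.001], [0.001, -0.001, -1.0]]
force: [-0.3, 0.6, 0.1]
gripper_width: 0.993
```

Request:
jog_arm:
  steps:
    - {"fingers": 0.085,"tx": 0,"ty": 0,"tz": 0,"rx": 0,"ry": 0,"rz": 0.121}
    - {"fingers": 0.085,"tx": 0,"ty": 0,"tz": 0,"rx": 0,"ry": 0,"rz": 0.121}
    - {"fingers": 0.085,"tx": 0,"ty": 0,"tz": 0,"rx": 0,"ry": 0,"rz": 0.121}
    - {"fingers": 0.085,"tx": 0,"ty": 0,"tz": 0,"rx": 0,"ry": 0,"rz": 0.11}
    - {"fingers": 0.085,"tx": 0,"ty": 0,"tz": 0,"rx": 0,"ry": 0,"rz": 0}
    - {"fingers": 0.085,"tx": 0,"ty": 0,"tz": 0,"rx": 0,"ry": 0,"rz": 0}
    - {"fingers": 0.085,"tx": 0,"ty": 0,"tz": 0,"rx": 0,"ry": 0,"rz": 0}
    - {"fingers": 0.085,"tx": 0,"ty": 0,"tz": 0,"rx": 0,"ry": 0,"rz": 0}

```text
time: 4.82
ee_pos: [0.5379, -0.1807, 0.0964]
tcp_rot: [[0.791, -0.612, 0.0], [-0.612, -0.791, -0.0], [0.0, -0.0, -1.0]]
force: [-0.0, -0.5, 0.5]
gripper_width: 0.992
```

```bash
python3 - <<'E'
from h import *
s=arm.read_state();p=s["ee_pos"];print(p,s["tcp_rot"].round(3).tolist(),s["gripper_width"])
c=cam("scene"); u,v=pix(c,[p[0],p[1],.018]).astype(int);x=u-55;y=v-45;print(x,y)
cv2.imwrite("pics/s2.png",cv2.resize(c["frame"][y:y+85,x:x+115],(0,0),fx=6.9,fy=6.9,interpolation=cv2.INTER_CUBIC)[:600,:800])
np.savez("s2.npz",**{k:c[k] for k in("f","cx","cy","k1","view")})
E
```

```text
[ 0.53790216 -0.18069646  0.09641801] [[0.791, -0.612, 0.0], [-0.612, -0.791, -0.0], [0.0, -0.0, -1.0]] 0.9917888820795482
236 193
```

View pics/s2.png

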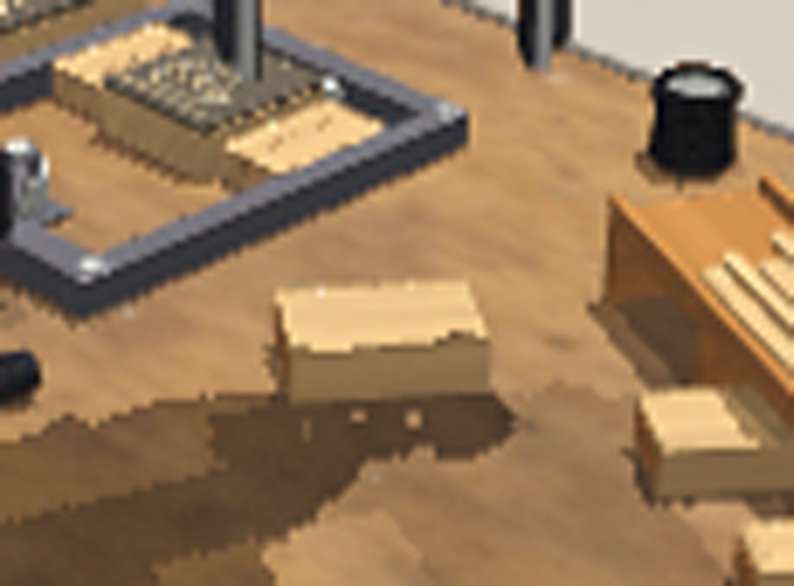

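The bar is free of the rack. Its top corners are at crop pixels (275,288), (470,282), (490,342) and (295,352).

```bash
python3 - <<'E'
from h import *
c=dict(np.load("s2.npz"))
W=np.array([world(c,*((np.array(q)+.5)/6.9-.5+[236,193]),.018) for q in([275,288],[470,282],[490,342],[295,352])])
print(W.round(4),W.mean(0)); d=W[1]-W[0]+W[2]-W[3]; print(np.degrees(np.arctan2(d[1],d[0])),np.linalg.norm(d)/2,np.linalg.norm(W[3]-W[0]))
E
```

```text
[[ 0.5247 -0.1419  0.018 ]
 [ 0.5757 -0.1838  0.018 ]
 [ 0.5513 -0.2151  0.018 ]
 [ 0.5006 -0.1764  0.018 ]] [ 0.53808214 -0.1793003   0.018     ]
-38.34686988568904 0.06487099118723541 0.04208341530350927
```

Request:
jog_arm:
  steps:
    - {"fingers": 0.085,"tx": 0.001,"ty": 0.001,"tz": -0.03,"rx": 0,"ry": 0,"rz": 0}
    - {"fingers": 0.085,"tx": 0,"ty": 0,"tz": -0.03,"rx": 0,"ry": 0,"rz": 0}
    - {"fingers": 0.085,"tx": 0,"ty": 0,"tz": -0.02,"rx": 0,"ry": 0,"rz": 0}
    - {"fingers": 0.085,"tx": 0,"ty": 0,"tz": -0.015,"rx": 0,"ry": 0,"rz": 0}
    - {"fingers": 0.085,"tx": 0,"ty": 0,"tz": 0,"rx": 0,"ry": 0,"rz": 0}
    - {"fingers": 0.05,"tx": 0,"ty": 0,"tz": 0,"rx": 0,"ry": 0,"rz": 0}
    - {"fingers": 0.05,"tx": 0,"ty": 0,"tz": 0,"rx": 0,"ry": 0,"rz": 0}
    - {"fingers": 0.05,"tx": 0,"ty": 0,"tz": 0,"rx": 0,"ry": 0,"rz": 0}

```text
time: 5.53
ee_pos: [0.5404, -0.1803, 0.0035]
tcp_rot: [[0.792, -0.611, 0.003], [-0.611, -0.792, -0.002], [0.004, -0.001, -1.0]]
force: [-0.2, -1.1, -0.3]
gripper_width: 0.754
```

```bash
python3 - <<'E'
from h import *
c=dict(np.load("scene0.npz")); f=c["frame"]
cv2.imwrite("pics/s3.png",cv2.resize(f[185:245,205:310],(0,0),fx=7.6,fy=7.6,interpolation=cv2.INTER_CUBIC))
E
```

```text
(no output)
```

View pics/s3.png

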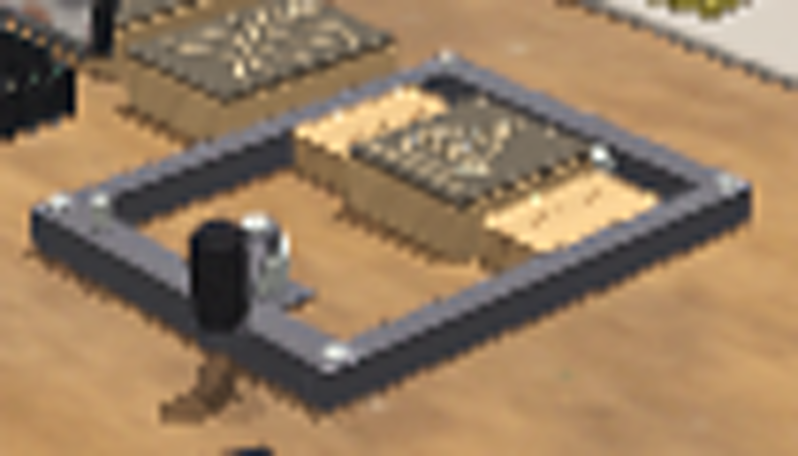

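Request:
jog_arm:
  steps:
    - {"fingers": 0.05,"tx": 0,"ty": 0,"tz": 0.03,"rx": 0,"ry": 0,"rz": 0}
    - {"fingers": 0.05,"tx": 0,"ty": 0,"tz": 0.03,"rx": 0,"ry": 0,"rz": 0}
    - {"fingers": 0.05,"tx": 0,"ty": 0,"tz": 0.03,"rx": 0,"ry": 0,"rz": -0.12}
    - {"fingers": 0.05,"tx": 0.004,"ty": 0.03,"tz": 0.01,"rx": 0,"ry": 0,"rz": -0.12}
    - {"fingers": 0.05,"tx": 0.004,"ty": 0.03,"tz": 0,"rx": 0,"ry": 0,"rz": -0.12}
    - {"fingers": 0.05,"tx": 0.004,"ty": 0.03,"tz": 0,"rx": 0,"ry": 0,"rz": -0.12}
    - {"fingers": 0.05,"tx": 0.004,"ty": 0.03,"tz": 0,"rx": 0,"ry": 0,"rz": -0.12}
    - {"fingers": 0.05,"tx": 0.003,"ty": 0.03,"tz": 0,"rx": 0,"ry": 0,"rz": -0.12}

```text
time: 6.2
ee_pos: [0.5588, -0.0284, 0.1034]
tcp_rot: [[0.186, -0.982, 0.003], [-0.982, -0.186, -0.001], [0.001, -0.003, -1.0]]
force: [0.7, 0.7, -0.4]
gripper_width: 0.758
```

Scene crop s3 shows the chase's outer top corners at about (30,208), (323,377), (752,184) and (449,50). The block's foot-edge corners are at (352,150) and (466,208).

```bash
python3 - <<'E'
import fit; from fit import *
top=c; fit.c=sc=dict(np.load("scene0.npz"))
S=lambda a:(np.array(a)+.5)/7.6-.5+[205,185]
p=fit.fit([[.091,.078,.016],[.091,-.078,.016],[-.104,-.078,.016],[-.104,.078,.016]],S([[449,50],[752,184],[323,377],[30,208]]),[.6,0,0])
a=[world(sc,*S(q),.023) for q in([352,150],[466,208])]; b=[world(top,*C1(q),.023) for q in([485,290],[616,288])]
for P,q in((p,a),([.5886,-.015,.0062],b)):
  for w in q: d=w[:2]-P[:2]; print(w[:2].round(4),"in chase",[round(d[0]+P[2]*d[1],4),round(d[1]-P[2]*d[0],4)])
E
```

```text
Traceback (most recent call last):
AttributeError: 'function' object has no attribute 'fit'
```

```bash
sed -i 's/^def fit(l,px,p0):/def fit(l,px,p0,c=c):/' fit.py; python3 - <<'E'
from fit import *
top=c; sc=dict(np.load("scene0.npz"))
S=lambda a:(np.array(a)+.5)/7.6-.5+[205,185]
p=fit([[.091,.078,.016],[.091,-.078,.016],[-.104,-.078,.016],[-.104,.078,.016]],S([[449,50],[752,184],[323,377],[30,208]]),[.6,0,0],sc)
a=[world(sc,*S(q),.023) for q in([352,150],[466,208])]; b=[world(top,*C1(q),.023) for q in([485,290],[616,288])]
for P,q in((p,a),([.5886,-.015,.0062],b)):
  for w in q: d=w[:2]-P[:2]; print(w[:2].round(4),"in chase",[round(d[0]+P[2]*d[1],4),round(d[1]-P[2]*d[0],4)])
E
```

```text
[ 0.5846 -0.0148  0.0032] deg 0.18 res px [[0.14, 0.24], [0.38, 0.04], [0.19, -0.37], [-0.7, -0.02]]
[0.582  0.0114] in chase [np.float64(-0.0026), np.float64(0.0262)]
[ 0.5804 -0.0487] in chase [np.float64(-0.0043), np.float64(-0.0339)]
[0.5833 0.0149] in chase [np.float64(-0.0051), np.float64(0.0299)]
[ 0.5826 -0.0456] in chase [np.float64(-0.0062), np.float64(-0.0306)]
```

Request:
jog_arm:
  steps:
    - {"fingers": 0.05,"tx": 0,"ty": 0.0065,"tz": -0.01,"rx": 0,"ry": 0,"rz": -0.09}
    - {"fingers": 0.05,"tx": 0,"ty": 0.006,"tz": -0.01,"rx": 0,"ry": 0,"rz": -0.09}
    - {"fingers": 0.05,"tx": 0,"ty": 0,"tz": -0.02,"rx": 0,"ry": 0,"rz": 0}
    - {"fingers": 0.05,"tx": 0,"ty": 0,"tz": -0.02,"rx": 0,"ry": 0,"rz": 0}
    - {"fingers": 0.05,"tx": 0,"ty": 0,"tz": -0.008,"rx": 0,"ry": 0,"rz": 0}
    - {"fingers": 0.05,"tx": 0,"ty": 0,"tz": 0,"rx": 0,"ry": 0,"rz": 0}
    - {"fingers": 0.05,"tx": 0,"ty": 0,"tz": 0,"rx": 0,"ry": 0,"rz": 0}
    - {"fingers": 0.05,"tx": 0,"ty": 0,"tz": 0,"rx": 0,"ry": 0,"rz": 0}

```text
time: 6.87
ee_pos: [0.559, -0.0174, 0.035]
tcp_rot: [[0.014, -1.0, 0.003], [-1.0, -0.014, -0.0], [0.0, -0.003, -1.0]]
force: [0.7, -1.0, -0.6]
gripper_width: 0.746
```

```bash
python3 - <<'E'
from h import *
s=arm.read_state();p=s["ee_pos"];print(p,s["tcp_rot"].round(3).tolist(),s["gripper_width"])
c=cam("scene")
cv2.imwrite("pics/s4.png",cv2.resize(c["frame"][175:255,205:310],(0,0),fx=7.4,fy=7.4,interpolation=cv2.INTER_CUBIC))
E
```

```text
[ 0.55897075 -0.01736752  0.03497672] [[0.014, -1.0, 0.003], [-1.0, -0.014, -0.0], [0.0, -0.003, -1.0]] 0.7463826404994093
```

View pics/s4.png

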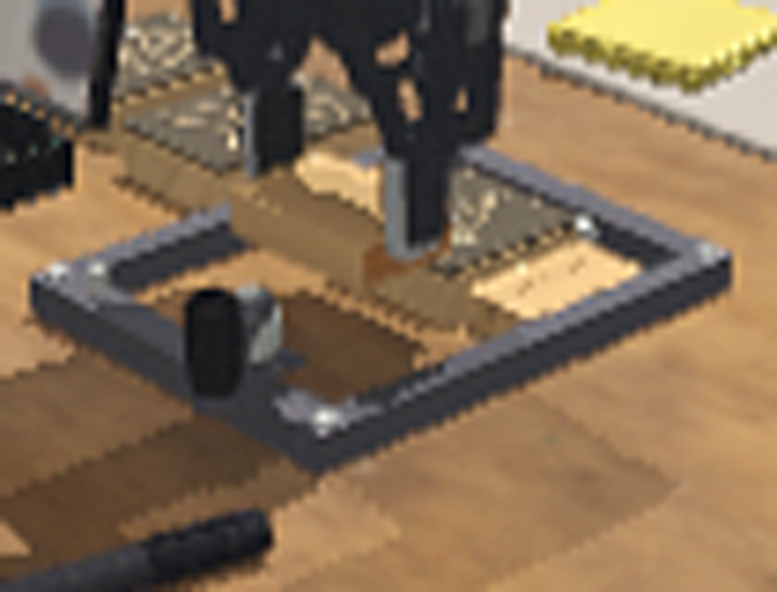

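The bar hovers over the gap; its lower foot-side -y corner is at about crop pixel (362,287). I check that against the target.

```bash
python3 - <<'E'
from h import *
c=dict(np.load("scene0.npz"))
S=lambda a:(np.array(a)+.5)/7.4-.5+[205,175]
print(world(c,*S([362,287]),.0315)+[.0014,-.0026,0], world(c,*S([366,250]),.0495)+[.0014,-.0026,0])
E
```

```text
[ 0.54236803 -0.04894372  0.0315    ] [ 0.53778651 -0.05660141  0.0495    ]
```

```bash
python3 - <<'E'
from h import *
c=cam("scene"); k=12; x0,y0=228,185
im=cv2.resize(c["frame"][y0:y0+50,x0:x0+66],(0,0),fx=k,fy=k,interpolation=cv2.INTER_CUBIC)
b=np.array([-.0014,.0026,0])
def box(cx,cy,w,l,z0,z1,col):
    P=np.array([[cx+a*w/2,cy+d*l/2,z] for z in(z0,z1) for a,d in((-1,-1),(-1,1),(1,1),(1,-1))])+b
    q=[tuple(int(t) for t in((pix(c,p)-[x0,y0]+.5)*k-.5)) for p in P]
    for i in range(4):
        for e in((i,(i+1)%4),(4+i,4+(i+1)%4),(i,4+i)): cv2.line(im,q[e[0]],q[e[1]],col,1,cv2.LINE_AA)
box(.5572,-.0174,.044,.066,.0315,.0495,(0,255,255))
box(.5826+.032,-.016,.064,.060,0,.023,(255,255,0))
cv2.imwrite("pics/s5.png",im)
E
```

```text
(no output)
```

View pics/s5.png

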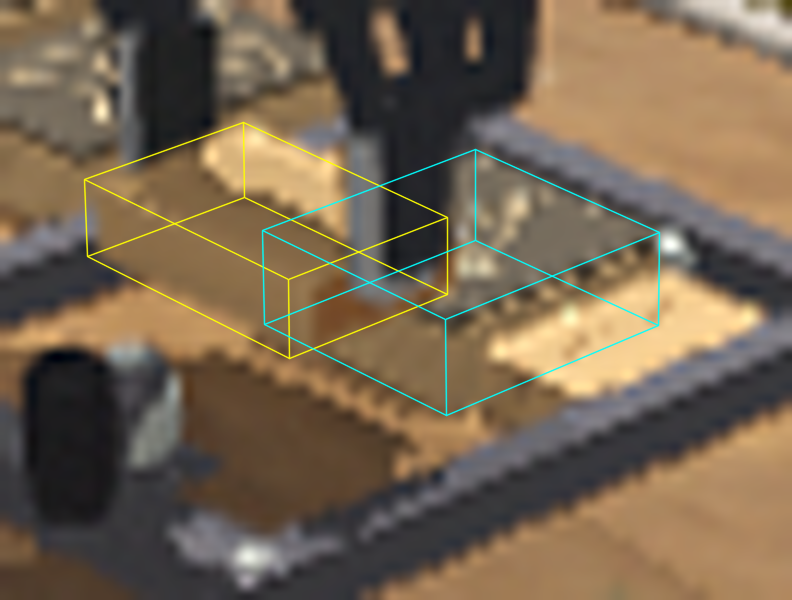

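```bash
python3 - <<'E'
from h import *
c=cam("scene"); f=c["frame"]
g=lambda a,k:cv2.resize((255*(a/255.)**.5).astype(np.uint8),(0,0),fx=k,fy=k,interpolation=cv2.INTER_LANCZOS4)
A=g(f[192:226,232:272],14)
t=cam("top"); u,v=pix(t,[.5572,-.017,.04]).astype(int);print(u,v)
B=g(t["frame"][v-22:v+23,u-15:u+16],7.5)
H=max(A.shape[0],B.shape[0]); im=np.zeros((H,A.shape[1]+B.shape[1],3),np.uint8); im[:A.shape[0],:A.shape[1]]=A; im[:B.shape[0],A.shape[1]:]=B
cv2.imwrite("pics/s6.png",im); print(im.shape)
E
```

```text
249 224
(476, 792, 3)
```

View pics/s6.png

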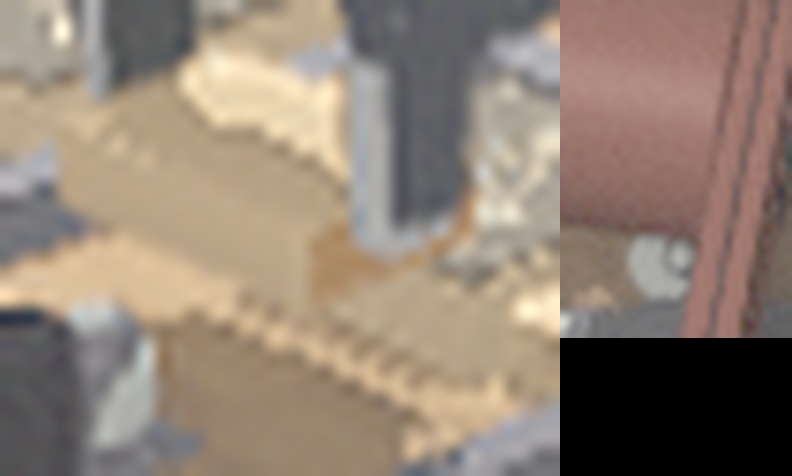

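The enhanced view suggests the bar's foot-side end corner is about 4 mm further +x than the grip geometry gives. I shift 3.5 mm towards the cam and go down slowly, watching the force.

Request:
jog_arm:
  steps:
    - {"fingers": 0.05,"tx": -0.0035,"ty": 0,"tz": 0,"rx": 0,"ry": 0,"rz": 0}
    - {"fingers": 0.05,"tx": 0,"ty": 0,"tz": -0.003,"rx": 0,"ry": 0,"rz": 0}
    - {"fingers": 0.05,"tx": 0,"ty": 0,"tz": -0.003,"rx": 0,"ry": 0,"rz": 0}
    - {"fingers": 0.05,"tx": 0,"ty": 0,"tz": -0.002,"rx": 0,"ry": 0,"rz": 0}
    - {"fingers": 0.05,"tx": 0,"ty": 0,"tz": -0.002,"rx": 0,"ry": 0,"rz": 0}
    - {"fingers": 0.05,"tx": 0,"ty": 0,"tz": -0.001,"rx": 0,"ry": 0,"rz": 0}
    - {"fingers": 0.05,"tx": 0,"ty": 0,"tz": 0,"rx": 0,"ry": 0,"rz": 0}
    - {"fingers": 0.05,"tx": 0,"ty": 0,"tz": 0,"rx": 0,"ry": 0,"rz": 0}

```text
time: 7.73
ee_pos: [0.5541, -0.017, 0.0221]
tcp_rot: [[0.014, -1.0, -0.0], [-1.0, -0.014, 0.0], [-0.0, 0.0, -1.0]]
force: [0.7, -0.2, -0.9]
gripper_width: 0.754
```

Request:
jog_arm:
  steps:
    - {"fingers": 0.05,"tx": 0,"ty": 0,"tz": -0.002,"rx": 0,"ry": 0,"rz": 0}
    - {"fingers": 0.05,"tx": 0,"ty": 0,"tz": -0.002,"rx": 0,"ry": 0,"rz": 0}
    - {"fingers": 0.05,"tx": 0,"ty": 0,"tz": -0.002,"rx": 0,"ry": 0,"rz": 0}
    - {"fingers": 0.05,"tx": 0,"ty": 0,"tz": -0.002,"rx": 0,"ry": 0,"rz": 0}
    - {"fingers": 0.05,"tx": 0,"ty": 0,"tz": 0,"rx": 0,"ry": 0,"rz": 0}
    - {"fingers": 0.05,"tx": 0,"ty": 0,"tz": 0,"rx": 0,"ry": 0,"rz": 0}
    - {"fingers": 0.05,"tx": 0,"ty": 0,"tz": 0,"rx": 0,"ry": 0,"rz": 0}
    - {"fingers": 0.05,"tx": 0,"ty": 0,"tz": 0,"rx": 0,"ry": 0,"rz": 0}

```text
time: 8.4
ee_pos: [0.5555, -0.0172, 0.0167]
tcp_rot: [[0.014, -1.0, 0.002], [-1.0, -0.014, -0.0], [0.0, -0.002, -1.0]]
force: [-3.2, 0.5, 15.6]
gripper_width: 0.751
```

Force 15.6 N at bar-bottom height of about 15-16 mm means the bar is resting on the cam. I lift, move 2.5 mm towards the block and retry.

Request:
jog_arm:
  steps:
    - {"fingers": 0.05,"tx": 0,"ty": 0,"tz": 0.004,"rx": 0,"ry": 0,"rz": 0}
    - {"fingers": 0.05,"tx": 0.0025,"ty": 0,"tz": 0,"rx": 0,"ry": 0,"rz": 0}
    - {"fingers": 0.05,"tx": 0,"ty": 0,"tz": 0,"rx": 0,"ry": 0,"rz": 0}
    - {"fingers": 0.05,"tx": 0,"ty": 0,"tz": -0.002,"rx": 0,"ry": 0,"rz": 0}
    - {"fingers": 0.05,"tx": 0,"ty": 0,"tz": -0.002,"rx": 0,"ry": 0,"rz": 0}
    - {"fingers": 0.05,"tx": 0,"ty": 0,"tz": -0.001,"rx": 0,"ry": 0,"rz": 0}
    - {"fingers": 0.05,"tx": 0,"ty": 0,"tz": 0,"rx": 0,"ry": 0,"rz": 0}
    - {"fingers": 0.05,"tx": 0,"ty": 0,"tz": 0,"rx": 0,"ry": 0,"rz": 0}

```text
time: 9.07
ee_pos: [0.558, -0.0171, 0.0136]
tcp_rot: [[0.014, -1.0, 0.003], [-1.0, -0.014, -0.0], [0.0, -0.003, -1.0]]
force: [6.2, 0.4, -0.5]
gripper_width: 0.752
```

Request:
jog_arm:
  steps:
    - {"fingers": 0.05,"tx": 0.0015,"ty": 0,"tz": 0,"rx": 0,"ry": 0,"rz": 0}
    - {"fingers": 0.05,"tx": 0,"ty": 0,"tz": -0.002,"rx": 0,"ry": 0,"rz": 0}
    - {"fingers": 0.05,"tx": 0,"ty": 0,"tz": -0.002,"rx": 0,"ry": 0,"rz": 0}
    - {"fingers": 0.05,"tx": 0,"ty": 0,"tz": -0.002,"rx": 0,"ry": 0,"rz": 0}
    - {"fingers": 0.05,"tx": 0,"ty": 0,"tz": -0.002,"rx": 0,"ry": 0,"rz": 0}
    - {"fingers": 0.05,"tx": 0,"ty": 0,"tz": 0,"rx": 0,"ry": 0,"rz": 0}
    - {"fingers": 0.05,"tx": 0,"ty": 0,"tz": 0,"rx": 0,"ry": 0,"rz": 0}
    - {"fingers": 0.05,"tx": 0,"ty": 0,"tz": 0,"rx": 0,"ry": 0,"rz": 0}

```text
time: 9.73
ee_pos: [0.5581, -0.017, 0.005]
tcp_rot: [[0.014, -1.0, -0.0], [-1.0, -0.014, -0.0], [0.0, 0.0, -1.0]]
force: [3.4, -0.2, -2.6]
gripper_width: 0.745
```

Request:
jog_arm:
  steps:
    - {"fingers": 0.05,"tx": 0,"ty": 0,"tz": -0.0015,"rx": 0,"ry": 0,"rz": 0}
    - {"fingers": 0.05,"tx": 0,"ty": 0,"tz": 0,"rx": 0,"ry": 0,"rz": 0}
    - {"fingers": 0.08,"tx": 0,"ty": 0,"tz": 0,"rx": 0,"ry": 0,"rz": 0}
    - {"fingers": 0.08,"tx": 0,"ty": 0,"tz": 0,"rx": 0,"ry": 0,"rz": 0}
    - {"fingers": 0.08,"tx": 0,"ty": 0,"tz": 0.02,"rx": 0,"ry": 0,"rz": 0}
    - {"fingers": 0.08,"tx": 0,"ty": 0,"tz": 0.035,"rx": 0,"ry": 0,"rz": 0}
    - {"fingers": 0.05,"tx": 0,"ty": 0,"tz": 0.04,"rx": 0,"ry": 0,"rz": 0}
    - {"fingers": 0.05,"tx": 0,"ty": 0,"tz": 0.03,"rx": 0,"ry": 0,"rz": 0}

```text
time: 10.4
ee_pos: [0.5576, -0.0169, 0.1308]
tcp_rot: [[0.014, -1.0, -0.001], [-1.0, -0.014, 0.0], [-0.0, 0.001, -1.0]]
force: [0.3, -1.4, 0.7]
gripper_width: 0.673
```

Request:
jog_arm:
  steps:
    - {"fingers": 0.05,"tx": -0.0285,"ty": -0.0143,"tz": 0,"rx": 0,"ry": 0,"rz": 0.12}
    - {"fingers": 0.05,"tx": -0.0285,"ty": -0.0143,"tz": 0,"rx": 0,"ry": 0,"rz": 0.12}
    - {"fingers": 0.05,"tx": -0.0285,"ty": -0.0143,"tz": 0,"rx": 0,"ry": 0,"rz": 0.12}
    - {"fingers": 0.05,"tx": 0,"ty": 0,"tz": 0,"rx": 0,"ry": 0,"rz": 0.12}
    - {"fingers": 0.05,"tx": 0,"ty": 0,"tz": 0,"rx": 0,"ry": 0,"rz": 0.12}
    - {"fingers": 0.05,"tx": 0,"ty": 0,"tz": -0.02,"rx": 0,"ry": 0,"rz": 0}
    - {"fingers": 0.05,"tx": 0,"ty": 0,"tz": -0.02,"rx": 0,"ry": 0,"rz": 0}
    - {"fingers": 0.05,"tx": 0,"ty": 0,"tz": 0,"rx": 0,"ry": 0,"rz": 0}

```text
time: 11.07
ee_pos: [0.469, -0.0589, 0.085]
tcp_rot: [[0.576, -0.817, -0.008], [-0.817, -0.576, 0.002], [-0.006, 0.005, -1.0]]
force: [-0.7, 1.4, -0.8]
gripper_width: 0.588
```

```bash
python3 - <<'E'
from h import *
c=dict(np.load("scene0.npz")); print(world(c,*((np.array([218,230])+.5)/7.6-.5+[205,185]),.058)+[.003,-.001,0])
s=arm.read_state(); print(s["ee_pos"],s["joints"].round(1))
c=cam("scene"); f=c["frame"]
cv2.imwrite("pics/s7.png",cv2.resize((255*(f[180:255,195:295]/255.)**.6).astype(np.uint8),(0,0),fx=8,fy=8,interpolation=cv2.INTER_CUBIC))
E
```

```text
[ 0.47023713 -0.0616283   0.058     ]
[ 0.46896355 -0.05894869  0.08504489] [-16.7   1.4 116.7  -0.   62.4  38.1]
```

View pics/s7.png

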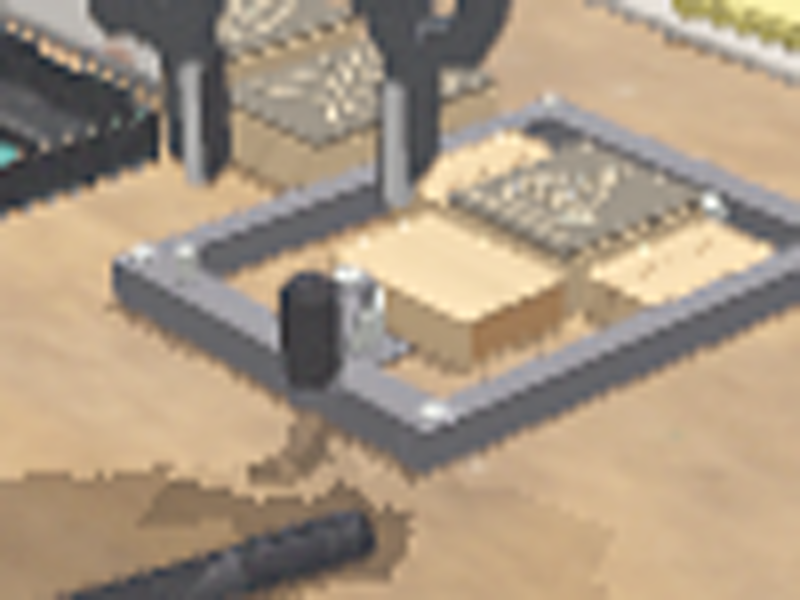

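The bar lies flat and parallel between the block foot and the cam, with its near corner at (470,365). I lower the fingers round the handle.

Request:
jog_arm:
  steps:
    - {"fingers": 0.05,"tx": 0.002,"ty": -0.001,"tz": -0.015,"rx": 0,"ry": 0,"rz": 0}
    - {"fingers": 0.05,"tx": 0,"ty": 0,"tz": -0.015,"rx": 0,"ry": 0,"rz": 0}
    - {"fingers": 0.05,"tx": 0,"ty": 0,"tz": -0.012,"rx": 0,"ry": 0,"rz": 0}
    - {"fingers": 0.05,"tx": 0,"ty": 0,"tz": -0.01,"rx": 0,"ry": 0,"rz": 0}
    - {"fingers": 0.035,"tx": 0,"ty": 0,"tz": 0,"rx": 0,"ry": 0,"rz": 0}
    - {"fingers": 0.028,"tx": 0,"ty": 0,"tz": 0,"rx": 0,"ry": 0,"rz": 0}
    - {"fingers": 0.028,"tx": 0,"ty": 0,"tz": 0,"rx": 0,"ry": 0,"rz": 0}
    - {"fingers": 0.028,"tx": 0,"ty": 0,"tz": 0,"rx": 0,"ry": 0,"rz": 0}

```text
time: 11.78
ee_pos: [0.4751, -0.061, 0.0376]
tcp_rot: [[0.576, -0.817, 0.001], [-0.817, -0.576, -0.0], [0.001, -0.0, -1.0]]
force: [-1.1, 0.6, -1.1]
gripper_width: 0.327
```

```bash
python3 - <<'E'
import numpy as np
pv=np.array([.520,-.0157]); r=.066
for i,a in enumerate(np.linspace(-137.5,-255,25)):
    t=np.radians(a); h=pv+r*np.array([np.cos(t),np.sin(t)])
    if i: print(i,round(a,1),((h-h0)*1000).round(1),h.round(4))
    h0=h
E
```

```text
1 -142.4 [-3.6  4.3] [ 0.4677 -0.056 ]
2 -147.3 [-3.2  4.6] [ 0.4645 -0.0514]
3 -152.2 [-2.8  4.9] [ 0.4616 -0.0465]
4 -157.1 [-2.4  5.1] [ 0.4592 -0.0414]
5 -162.0 [-2.   5.3] [ 0.4572 -0.0361]
6 -166.9 [-1.5  5.4] [ 0.4557 -0.0307]
7 -171.8 [-1.   5.5] [ 0.4547 -0.0251]
8 -176.7 [-0.6  5.6] [ 0.4541 -0.0195]
9 -181.6 [-0.1  5.6] [ 0.454  -0.0139]
10 -186.5 [0.4 5.6] [ 0.4544 -0.0083]
11 -191.4 [0.9 5.6] [ 0.4553 -0.0027]
12 -196.2 [1.3 5.5] [0.4566 0.0028]
13 -201.1 [1.8 5.3] [0.4584 0.0081]
14 -206.0 [2.3 5.2] [0.4607 0.0133]
15 -210.9 [2.7 5. ] [0.4634 0.0182]
16 -215.8 [3.1 4.7] [0.4665 0.0229]
17 -220.7 [3.5 4.4] [0.47   0.0274]
18 -225.6 [3.9 4.1] [0.4738 0.0315]
19 -230.5 [4.2 3.8] [0.478  0.0352]
20 -235.4 [4.5 3.4] [0.4825 0.0386]
21 -240.3 [4.8 3. ] [0.4873 0.0416]
22 -245.2 [5.  2.6] [0.4923 0.0442]
23 -250.1 [5.2 2.1] [0.4975 0.0464]
24 -255.0 [5.4 1.7] [0.5029 0.0481]
```

Request:
jog_arm:
  steps:
    - {"fingers": 0.028,"tx": -0.007,"ty": 0.0045,"tz": 0,"rx": 0,"ry": 0,"rz": -0.062}
    - {"fingers": 0.028,"tx": -0.0032,"ty": 0.0046,"tz": 0,"rx": 0,"ry": 0,"rz": -0.062}
    - {"fingers": 0.028,"tx": -0.0028,"ty": 0.0049,"tz": 0,"rx": 0,"ry": 0,"rz": -0.062}
    - {"fingers": 0.028,"tx": -0.0024,"ty": 0.0051,"tz": 0,"rx": 0,"ry": 0,"rz": -0.062}
    - {"fingers": 0.028,"tx": -0.002,"ty": 0.0053,"tz": 0,"rx": 0,"ry": 0,"rz": -0.062}
    - {"fingers": 0.028,"tx": -0.0015,"ty": 0.0054,"tz": 0,"rx": 0,"ry": 0,"rz": -0.062}
    - {"fingers": 0.028,"tx": -0.001,"ty": 0.0055,"tz": 0,"rx": 0,"ry": 0,"rz": -0.062}
    - {"fingers": 0.028,"tx": -0.0006,"ty": 0.0056,"tz": 0,"rx": 0,"ry": 0,"rz": -0.062}

```text
time: 12.45
ee_pos: [0.4547, -0.0203, 0.0377]
tcp_rot: [[0.115, -0.993, 0.001], [-0.993, -0.115, -0.001], [0.001, -0.001, -1.0]]
force: [-0.5, -2.7, 0.1]
gripper_width: 0.325
```

On track, with contact and light resistance (Fy -2.7 N). I continue along the arc.

Request:
jog_arm:
  steps:
    - {"fingers": 0.028,"tx": -0.0001,"ty": 0.0056,"tz": 0,"rx": 0,"ry": 0,"rz": -0.062}
    - {"fingers": 0.028,"tx": 0.0004,"ty": 0.0056,"tz": 0,"rx": 0,"ry": 0,"rz": -0.062}
    - {"fingers": 0.028,"tx": 0.0009,"ty": 0.0056,"tz": 0,"rx": 0,"ry": 0,"rz": -0.062}
    - {"fingers": 0.028,"tx": 0.0013,"ty": 0.0055,"tz": 0,"rx": 0,"ry": 0,"rz": -0.062}
    - {"fingers": 0.028,"tx": 0.0018,"ty": 0.0053,"tz": 0,"rx": 0,"ry": 0,"rz": -0.062}
    - {"fingers": 0.028,"tx": 0.0023,"ty": 0.0052,"tz": 0,"rx": 0,"ry": 0,"rz": -0.062}
    - {"fingers": 0.028,"tx": 0.0027,"ty": 0.005,"tz": 0,"rx": 0,"ry": 0,"rz": -0.062}
    - {"fingers": 0.028,"tx": 0.0031,"ty": 0.0047,"tz": 0,"rx": 0,"ry": 0,"rz": -0.062}

```text
time: 13.12
ee_pos: [0.4655, 0.022, 0.0371]
tcp_rot: [[-0.371, -0.928, -0.003], [-0.928, 0.371, -0.001], [0.002, 0.002, -1.0]]
force: [-4.8, -3.5, 0.5]
gripper_width: 0.325
```

Request:
jog_arm:
  steps:
    - {"fingers": 0.028,"tx": 0.0035,"ty": 0.0044,"tz": 0,"rx": 0,"ry": 0,"rz": -0.062}
    - {"fingers": 0.028,"tx": 0.0039,"ty": 0.0041,"tz": 0,"rx": 0,"ry": 0,"rz": -0.062}
    - {"fingers": 0.028,"tx": 0.0042,"ty": 0.0038,"tz": 0,"rx": 0,"ry": 0,"rz": -0.062}
    - {"fingers": 0.028,"tx": 0.0045,"ty": 0.0034,"tz": 0,"rx": 0,"ry": 0,"rz": -0.062}
    - {"fingers": 0.028,"tx": 0.0048,"ty": 0.003,"tz": 0,"rx": 0,"ry": 0,"rz": -0.062}
    - {"fingers": 0.028,"tx": 0,"ty": 0,"tz": 0,"rx": 0,"ry": 0,"rz": 0}
    - {"fingers": 0.028,"tx": 0,"ty": 0,"tz": 0,"rx": 0,"ry": 0,"rz": 0}
    - {"fingers": 0.028,"tx": 0,"ty": 0,"tz": 0,"rx": 0,"ry": 0,"rz": 0}

```text
time: 13.78
ee_pos: [0.4871, 0.0411, 0.0369]
tcp_rot: [[-0.634, -0.774, -0.0], [-0.774, 0.634, -0.0], [0.0, 0.0, -1.0]]
force: [-3.3, -1.2, 0.1]
gripper_width: 0.328
```

Request:
jog_arm:
  steps:
    - {"fingers": 0.028,"tx": 0.0024,"ty": 0.0014,"tz": 0,"rx": 0,"ry": 0,"rz": -0.04}
    - {"fingers": 0.028,"tx": 0.0025,"ty": 0.0013,"tz": 0,"rx": 0,"ry": 0,"rz": -0.04}
    - {"fingers": 0.028,"tx": 0.0025,"ty": 0.0011,"tz": 0,"rx": 0,"ry": 0,"rz": -0.02}
    - {"fingers": 0.028,"tx": 0.001,"ty": 0.0005,"tz": 0,"rx": 0,"ry": 0,"rz": 0}
    - {"fingers": 0.028,"tx": 0,"ty": 0,"tz": 0,"rx": 0,"ry": 0,"rz": 0}
    - {"fingers": 0.028,"tx": 0,"ty": 0,"tz": 0,"rx": 0,"ry": 0,"rz": 0}
    - {"fingers": 0.028,"tx": 0,"ty": 0,"tz": 0,"rx": 0,"ry": 0,"rz": 0}
    - {"fingers": 0.028,"tx": 0,"ty": 0,"tz": 0,"rx": 0,"ry": 0,"rz": 0}

```text
time: 14.45
ee_pos: [0.4944, 0.045, 0.0367]
tcp_rot: [[-0.708, -0.706, -0.003], [-0.706, 0.708, -0.001], [0.003, 0.002, -1.0]]
force: [-7.6, -2.5, 3.9]
gripper_width: 0.328
```

Request:
jog_arm:
  steps:
    - {"fingers": 0.028,"tx": 0.0014,"ty": 0.0006,"tz": 0,"rx": 0,"ry": 0,"rz": 0}
    - {"fingers": 0.028,"tx": 0.0014,"ty": 0.0006,"tz": 0,"rx": 0,"ry": 0,"rz": 0}
    - {"fingers": 0.028,"tx": 0.001,"ty": 0.0004,"tz": 0,"rx": 0,"ry": 0,"rz": 0}
    - {"fingers": 0.028,"tx": 0,"ty": 0,"tz": 0,"rx": 0,"ry": 0,"rz": 0}
    - {"fingers": 0.028,"tx": 0,"ty": 0,"tz": 0,"rx": 0,"ry": 0,"rz": 0}
    - {"fingers": 0.028,"tx": 0,"ty": 0,"tz": 0,"rx": 0,"ry": 0,"rz": 0}
    - {"fingers": 0.028,"tx": 0,"ty": 0,"tz": 0,"rx": 0,"ry": 0,"rz": 0}
    - {"fingers": 0.028,"tx": 0,"ty": 0,"tz": 0,"rx": 0,"ry": 0,"rz": 0}

```text
time: 15.12
ee_pos: [0.4947, 0.0454, 0.0363]
tcp_rot: [[-0.707, -0.707, -0.011], [-0.707, 0.707, -0.003], [0.01, 0.006, -1.0]]
force: [-20.1, -8.2, 14.0]
gripper_width: 0.331
```

The lever is at its stop: position unchanged under about 22 N. I ease off, open and lift away.

Request:
jog_arm:
  steps:
    - {"fingers": 0.028,"tx": -0.003,"ty": -0.0014,"tz": 0,"rx": 0,"ry": 0,"rz": 0}
    - {"fingers": 0.04,"tx": -0.003,"ty": -0.0014,"tz": 0,"rx": 0,"ry": 0,"rz": 0}
    - {"fingers": 0.045,"tx": 0,"ty": 0,"tz": 0,"rx": 0,"ry": 0,"rz": 0}
    - {"fingers": 0.045,"tx": 0,"ty": 0,"tz": 0,"rx": 0,"ry": 0,"rz": 0}
    - {"fingers": 0.045,"tx": 0,"ty": 0,"tz": 0.02,"rx": 0,"ry": 0,"rz": 0}
    - {"fingers": 0.045,"tx": 0,"ty": 0,"tz": 0.04,"rx": 0,"ry": 0,"rz": 0}
    - {"fingers": 0.045,"tx": 0,"ty": 0,"tz": 0.04,"rx": 0,"ry": 0,"rz": 0}
    - {"fingers": 0.045,"tx": 0,"ty": 0,"tz": 0.03,"rx": 0,"ry": 0,"rz": 0}

```text
time: 15.78
ee_pos: [0.4952, 0.0444, 0.1704]
tcp_rot: [[-0.708, -0.706, 0.004], [-0.706, 0.708, 0.0], [-0.003, -0.003, -1.0]]
force: [1.4, -0.3, 0.1]
gripper_width: 0.526
```

Request:
jog_arm:
  steps:
    - {"fingers": 0.045,"tx": -0.005,"ty": -0.04,"tz": 0,"rx": 0,"ry": 0,"rz": 0}
    - {"fingers": 0.045,"tx": -0.005,"ty": -0.04,"tz": 0,"rx": 0,"ry": 0,"rz": 0}
    - {"fingers": 0.045,"tx": -0.005,"ty": -0.04,"tz": 0,"rx": 0,"ry": 0,"rz": 0}
    - {"fingers": 0.045,"tx": 0,"ty": -0.04,"tz": 0,"rx": 0,"ry": 0,"rz": 0}
    - {"fingers": 0.045,"tx": 0,"ty": -0.04,"tz": 0,"rx": 0,"ry": 0,"rz": 0}
    - {"fingers": 0.045,"tx": 0,"ty": -0.04,"tz": 0,"rx": 0,"ry": 0,"rz": 0}
    - {"fingers": 0.045,"tx": 0,"ty": -0.04,"tz": 0,"rx": 0,"ry": 0,"rz": 0}
    - {"fingers": 0.045,"tx": 0,"ty": -0.04,"tz": 0,"rx": 0,"ry": 0,"rz": 0}

```text
time: 16.45
ee_pos: [0.4791, -0.2781, 0.1675]
tcp_rot: [[-0.709, -0.706, 0.002], [-0.706, 0.709, -0.001], [-0.001, -0.002, -1.0]]
force: [0.3, 0.7, 0.1]
gripper_width: 0.526
```

Request:
jog_arm:
  steps:
    - {"fingers": 0.045,"tx": 0,"ty": -0.04,"tz": 0,"rx": 0,"ry": 0,"rz": 0}
    - {"fingers": 0.045,"tx": 0,"ty": -0.04,"tz": 0,"rx": 0,"ry": 0,"rz": 0}
    - {"fingers": 0.045,"tx": 0,"ty": -0.04,"tz": 0,"rx": 0,"ry": 0,"rz": 0}
    - {"fingers": 0.045,"tx": 0,"ty": 0,"tz": 0,"rx": 0,"ry": 0,"rz": 0}
    - {"fingers": 0.045,"tx": 0,"ty": 0,"tz": 0,"rx": 0,"ry": 0,"rz": 0}
    - {"fingers": 0.045,"tx": 0,"ty": 0,"tz": 0,"rx": 0,"ry": 0,"rz": 0}
    - {"fingers": 0.045,"tx": 0,"ty": 0,"tz": 0,"rx": 0,"ry": 0,"rz": 0}
    - {"fingers": 0.045,"tx": 0,"ty": 0,"tz": 0,"rx": 0,"ry": 0,"rz": 0}

```text
time: 17.12
ee_pos: [0.4792, -0.3944, 0.1671]
tcp_rot: [[-0.708, -0.707, 0.0], [-0.707, 0.708, 0.0], [-0.0, -0.0, -1.0]]
force: [-0.4, 0.5, -0.4]
gripper_width: 0.531
```

```bash
python3 - <<'E'
from h import *
t=cam("top")["frame"]; f=cam("scene")["frame"]
A=cv2.resize(t[180:260,220:290],(0,0),fx=5.7,fy=5.7,interpolation=cv2.INTER_CUBIC)
B=cv2.resize(f[180:255,200:310],(0,0),fx=3.6,fy=3.6,interpolation=cv2.INTER_CUBIC)
C=cv2.resize(t[175:240,295:375],(0,0),fx=3.6,fy=3.6,interpolation=cv2.INTER_CUBIC)
im=np.zeros((520,800,3),np.uint8); 
for a,x,y in((A,0,0),(B,402,0),(C,402,280)): a=a[:520-y,:800-x]; im[y:y+a.shape[0],x:x+a.shape[1]]=a
cv2.imwrite("pics/end.png",im)
E
```

```text
(no output)
```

View pics/end.png

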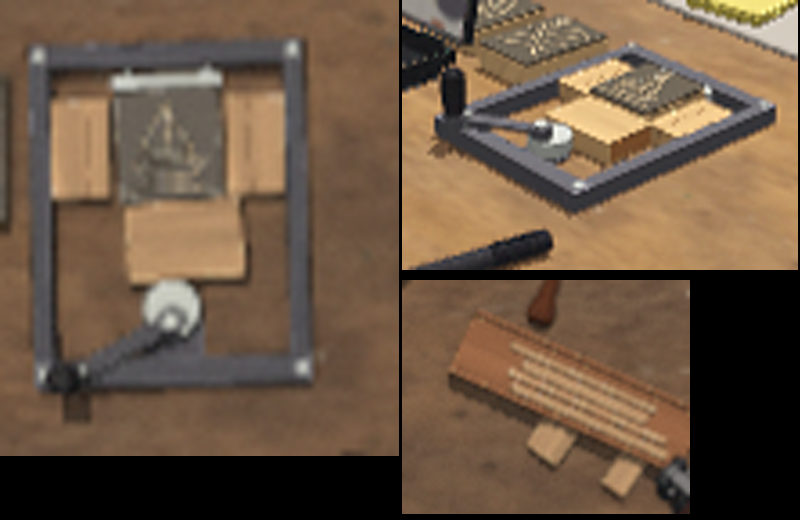

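The sailing-boat block sits against the strip at (168,140). The bar lies flat between it and the cam at (186,240), the lever is home over the foot bar at (65,375), and the medium and narrow bars are still in the rack. Handing in.

```bash
python3 -c "
from plant import arm; print(arm.hand_in()); print(arm.read_state()['time'])"
```

```text
the job is handed in; nothing more can be done
None
the job is handed in; nothing more can be done
```

The block is locked up and the job is handed in, at about 17 s of the 64 s allowed. The block in the chase was block_64 (the sailing boat), so I used the wide bar. I drew it out of the rack, gripped it again by its ends and laid it flat between the block's foot and the cam. Then I swung the lever until it stopped moving under about 22 N and took the arm clear.

- **Last pictures:** The bar is flat, parallel by eye and touches both the block and the cam, about 7 mm off the cam's middle line (20 mm allowed). The lever lies home, the block is in its place, and the medium and narrow bars look unmoved.
- **Disagreed on the way:** The two cameras differed by about 4 mm on the chase's position. My corrected bar position was also a few mm off, so the bar first came down on the cam with about 16 N. I lifted it and moved it 4 mm towards the block before lowering it again.
- **Not measured:** I could not read the lever angle or the head strip's travel directly. I took them from the stop I felt and from the final picture.

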